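# Close the brush-washing jar with its captive screw cap

### The arm

A 6-joint arm with a two-finger parallel gripper is mounted at the origin on the work surface. World frame = base frame: x ahead of the robot, y to its left, z up, the work surface at z = 0. Lengths are in m, angles in degrees, forces in N, time in s.
With the tool pointing down it reaches from about 0.4 to 0.825 m from the base axis. Payload 7 kg.
Tool frame: the origin (TCP) lies at the centre of the arm's flange, where the gripper is bolted on; the fingertips stand 178 mm ahead of it and the grasp point (between the pads) lies 159 mm ahead of it; z points along the fingers, y is the line along which they close (so a half turn about z gives the same grasp; the last joint's range is limited). The gripper opens to 88 mm and grips with 3 to 60 N. Pads are 19 mm wide; open, the fingers measure 130 mm over their backs; the gripper's body (78 mm by 193 mm) begins 47 mm behind the grasp point.
Start: joints at [93.57, 20.546, 0.682, 0, -70.136, -16.507], TCP at [0.151, 0.658, 0.405] pointing down, gripper open.
Joint ranges: [-176.03, 176.03], [-82.01, 121.73], [-58.28, 71.71], [-173.87, 95.51], [-174.79, -0.11], [-173.66, 173.66]. Speed limits (degrees/s): [136.94, 136.94, 172.46, 180, 180, 180].

### API

Orientations are given as [roll, pitch, yaw] about the fixed x, y, z axes, in that order (R = Rz(yaw) Ry(pitch) Rx(roll)).
In Python, from plant import telemetry, snapshot, workorder, nets gives the robot as it stands.
- The arm moves only by the shell command python3 -m creep 'ROWS'. ROWS is JSON, a list that holds one entry, the list of rows, each a list of 5 numbers: the shift along the tool's x, y, z normalised to -1 to 1, where 1 is 0.2 m, then the turn about the tool's z normalised to -1 to 1, where 1 is pi/2 rad, then the opening, from 0 (shut) to 1 (fully open). In form: [[[x, y, z, spin, hand], ...]]. A call has 1 to 8 rows; each row shifts and turns the commanded pose from where the row before left it, along the tool's axes as they then stand; what a row does not reach is not made up. A row lasts 1/12 s, in which the tool goes at most 41.7 mm and 7.16 degrees, less where a joint would pass 70% of its speed; a pose out of reach is approached as far as the arm can. A call with a number of a shift or a turn outside -1 to 1 is refused whole. A call with a gripper value outside its range is refused whole. The fingers move at their own pace and stop on an object; the grip force is fixed at half the most. Time passes only in rows, so rows that do not move let the fingers close. It gives the time, the measured TCP pose, the force, the opening and the grip force at its end, in the units of the state.
- telemetry.get_obs(): the state, without advancing time (a new reading comes with each control period).
- snapshot(name): name is "side" or "top"; returns a dict with "frame" (400x640x3 uint8, red, green, blue), "fx", "fy", "cx", "cy" (pixels), "k1" (the pictures are not rectified: a ray, as slopes to the right and down, at radius r is drawn at 1 + k1 r^2 times it, then the intrinsics apply), "rvec" (rotation vector, rad) and "tvec" (3), from world to camera coordinates, as OpenCV has them. Camera axes: x right, y down, z forward; pixel columns grow to the right and rows downward; lengths in m; the calibration is good to about 2 mm. A picture is of the moment at which its call begins. There is no depth.
- workorder.close_job(): hands the job in; it is judged then, once.
Trained networks look in a picture, given as the dict that the camera call returned (one of the last four; its "shot" number tells which), for a name from the list of things; names that differ only in an ending like _2 or _b are one class to them, and where a whole thing is asked for, a point or a joint stands for the part that bears it (a point fixed in the world has none). Each returns a list of dicts, best first, with "confidence" (0 to 1); they miss things now and then, are a little off and sometimes report something else, mostly with a low value. They report only what shows in the picture. A call takes as long as a camera call. They do not tell look-alikes from the thing itself.
- nets.find_in(picture, query): "uv" ([column, row] in pixels, amid what is visible of it).
- nets.masks_of(picture, query): "region" (400x640 bool, what is visible of it) and "uv" ([column, row] in pixels, amid what is visible of it).
- nets.landmark_of(picture, query): "uv" ([column, row] in pixels: a listed point, or the origin of a listed thing).
The state is a dict: "clock": time; "joint_pos": joint angles; "qvel": joint speeds; "tau": joint torques, N m; "tool_pos": TCP position; "orientation": TCP orientation; "force": force on the tool from outside, world axes, zero at the start; "moment": the same for the moment, N m; "opening": finger opening in m; "gripper_force": force on a finger pad.
Only numpy, scipy, OpenCV 4.12 (cv2) and the standard library are available. Lean on these libraries where they do the work, as an engineer would, in place of code of your own. Each camera call takes 0.05 s, during which the arm holds its last target. There are 200 camera calls.

### The job

The steel brush-washing jar leaning in its wooden rest has been left open, with its captive cap standing up on its hinged strap. Swing the cap down over the mouth, then screw it clockwise until it is fully home against its stop, by touch: do not force it further, which would drag the jar round in its rest. Let go, and leave the brush box, the small white paint jar and the mug where they stand.

Things in the scene. Friction and masses are not known exactly. Their poses are not given: they have to be found in the camera images.
- rest: Fixed wooden rest, base 170 x 110 x 12 mm. Origin: centre of its underside on the table; x points to its back, the front (-x) roughly faces the robot, z up. It carries the steel jar, whose axis leans 27 degrees from vertical, mouth towards the rest's front. Centre of the jar's bottom: 30 mm behind the origin, 50 mm up.
- mouth (a point): Centre of the jar's open rim. z points out along the jar's axis (27 degrees from vertical, up and to the rest's front), x across the mouth to the strap's hinge (high rear side). Jar: body 84 mm diameter, 78 mm long, shoulder from 78 to 92 mm, neck 45 mm diameter, rim 122 mm from the bottom. A small dark rib on the shoulder, across from the hinge, marks the cap's home direction.
- hinge (a point): Middle of the strap's hinge pin, on the strap: 36 mm from the jar's axis on the side of mouth's +x and 24 mm below the rim; the pin lies along the y axis of mouth and of this point, which tilts with the strap. The two lugs beside the pin reach 4 mm above it and 41 mm from the jar's axis.
- cap_top (a point): Centre of the cap's flat outer top; z outward along its axis, x turns with it. Round black fluted cap, 54 mm diameter, 34 mm tall, 50 g. Its axis is 36 mm from the hinge pin, its top 35 mm and lower rim 1 mm above the pin along that axis. A 22 mm ridge on the top points along -x; fully home it points away from the hinge, at the jar's rib. Closed, the top is 11 mm beyond the jar's rim.
- strap (a joint): Swing of the strap and cap about the hinge pin, rad: 0 = cap down over the mouth, grows as the cap swings up and back (about +y of mouth); the stiff hinge (0.08 N m) stays where it is left. Starts at 1.55 to 2.0.
- cap (a joint): Turn of the screw cap, rad: 0 = fully home at a hard stop, positive = unscrewed, anticlockwise seen from above the cap. The thread rubs with 0.12 N m. Starts at 4.0 to 5.0, so the cap needs several grasps. The cap turns in place, without rising.
- jar (a joint): Turn of the whole jar in its rest about the jar's axis, rad, 0 at the start, anticlockwise positive. The rest holds it by friction of 0.9 N m: twisting the cap harder than that at its stop drags the jar round.
- brush_box: Open wooden box 100 x 120 x 85 mm with five brushes standing in it to 225 mm high, 0.9 kg, loose; origin at the centre of its underside. Bystander.
- paint_jar: Small closed white jar, 62 mm diameter, 75 mm tall, standing on the table; origin at the centre of its underside. Bystander.
- mug: White mug 76 mm diameter, 90 mm tall, handle at its +y; origin at the centre of its underside. Bystander.
Things that resemble listed ones, but are neither listed nor needed, are in the scene too. Leave any blue or yellow look-alike of the rest alone.

How it is judged (in metres and radians):
On the way, in this order (a step that is already met when the one before it is completed fails the run):
1. the cap is swung down over the mouth (strap within 0.1 rad of closed), still unscrewed (more than 1.5 rad from home) (value of joint strap below 0.1 rad and value of joint cap above 1.5 rad), for 0.2 s.
2. the cap is screwed home (within 0.1 rad of its stop) while down on the mouth (value of joint each of cap, strap below 0.1 rad), for 0.2 s.
At the end, for the whole second after the job is handed in: The cap is down on the mouth (strap within 0.1 rad of closed) and screwed home (within 0.1 rad of its stop), the jar is turned by less than 0.25 rad in its rest, and the brush box, paint jar and mug are within 30 mm of where they stood (all of step 2 and value of joint jar between -0.25 and 0.25 rad and distance of each of brush_box, paint_jar, mug from where it was at the start of the episode below 0.03 m); the robot touches nothing.
It fails at once if the jar is dragged round in its rest by more than 0.25 rad (value of joint jar above 0.25 rad or value of joint jar below -0.25 rad).
It fails at once if a bystander (brush box, paint jar, mug) is moved more than 30 mm (distance of any of brush_box, paint_jar, mug from where it was at the start of the episode above 0.03 m).
It also fails if it takes over 67 s, if anything falls off the work surface, if the arm or the gripper's body presses on something with over 40 N, if the wrist force passes 120 N, or if a joint passes its speed limit or range.

## Working session

There is one attempt and no reset: what is moved stays moved. The work goes in short steps, Python scripts to look and compute and a shell command to move; the robot and the scene stay as the last step left them, time stands still between calls to the robot, and variables do not carry over. Pictures are saved under pics/ and viewed, at most 10 in all, crops included, and the job is handed in when it is done.

```bash
ls; mkdir -p pics; python3 - <<'E'
from plant import telemetry, snapshot, nets
import cv2
print(telemetry.get_obs())
for n in ("side","top"):
    p=snapshot(n); cv2.imwrite(f"pics/{n}0.png",p["frame"][:,:,::-1])
    print(n,{k:v for k,v in p.items() if k!="frame"})
    for q in ("rest","mouth","hinge","cap_top","brush_box","paint_jar","mug"):
        print(q,[(r["uv"],round(r["confidence"],2)) for r in nets.landmark_of(p,q)])
E
```

```text
pics
{'clock': 0.0, 'joint_pos': array([ 9.35701394e+01,  2.05902131e+01,  6.33122223e-01, -2.11318029e-02,
       -7.01361309e+01, -1.65066652e+01]), 'qvel': array([ 0.02314753, -0.16877978, -0.09800336, -0.01965338,  0.04569179,
       -0.01908519]), 'tau': array([ 4.82715659e-04, -5.82709765e+01,  2.93049985e+01,  6.99693114e+00,
        6.85519277e-03, -1.65815354e-04]), 'tool_pos': array([0.15107071, 0.65766597, 0.40372811]), 'orientation': array([ 1.79904975e+02, -7.44296857e-03, -1.29437160e+01]), 'force': array([-0.3807127 ,  0.36866758,  0.34189369]), 'moment': array([ 0.00126692,  0.00907175, -0.02636002]), 'gripper_force': 0.0, 'opening': 0.08787560850925845}
side {'fx': 411.5223719777764, 'fy': 411.5223719777764, 'cx': 319.8439058367047, 'cy': 197.1386239358784, 'k1': -0.032729525850140787, 'rvec': array([ 0.23214572, -2.63292214,  1.48084814]), 'tvec': array([0.54699868, 0.20690555, 1.02081844]), 'shot': 1}
rest [([399.3, 223.0], 0.95), ([388.1, 300.2], 0.82), ([335.5, 188.8], 0.6), ([313.5, 226.1], 0.59)]
mouth [([323.2, 180.9], 0.96), ([418.3, 175.5], 0.91), ([404.1, 2
[... 406 characters left out ...]
 0.74)]
top {'fx': 382.115338795769, 'fy': 382.115338795769, 'cx': 318.3734041904669, 'cy': 205.73337739714043, 'k1': 0.02523248578377192, 'rvec': array([ 2.13917462, -2.17213357,  0.09924839]), 'tvec': array([-0.1204727 ,  0.5661082 ,  0.92999899]), 'shot': 2}
rest [([346.2, 292.8], 0.82), ([215.5, 284.5], 0.67), ([321.8, 192.7], 0.59), ([411.0, 207.4], 0.59)]
mouth [([329.1, 194.3], 0.72), ([424.9, 208.0], 0.66), ([199.1, 303.3], 0.65)]
hinge [([350.0, 292.5], 0.93), ([421.7, 186.7], 0.91), ([315.8, 172.2], 0.88)]
cap_top [([201.4, 307.1], 0.89), ([354.0, 319.9], 0.56), ([431.0, 205.5], 0.56)]
brush_box [([191.0, 185.1], 0.58)]
paint_jar [([267.9, 123.1], 0.55)]
mug [([439.8, 271.3], 0.6)]
```

View pics/side0.png

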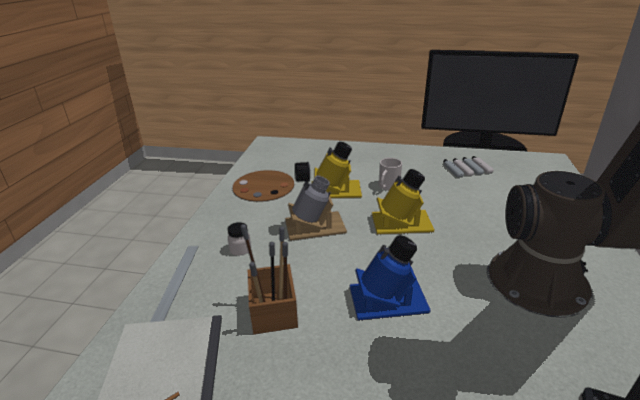

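View pics/top0.png

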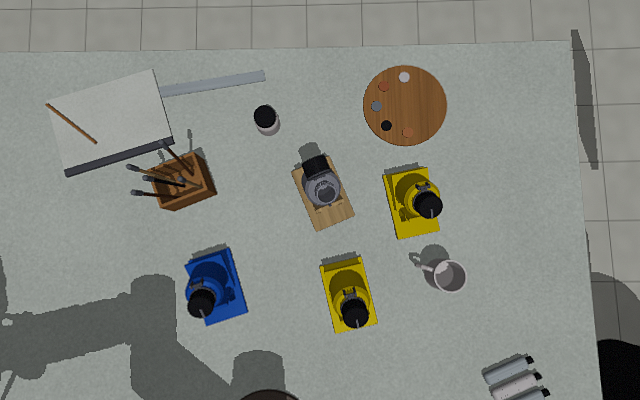

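The true rest is the tan wooden one with the grey jar: side view jar (315,205), open cap (302,172); top view mouth (325,192), cap (315,165). The blue and yellow ones are decoys. Box is at top view (185,180), paint jar (267,120), mug (450,275).

```bash
cat > h.py <<'E'
import numpy as np, cv2
from scipy.spatial.transform import Rotation as R
from scipy.optimize import least_squares
from plant import telemetry, snapshot, nets
def proj(p,X):
    K=np.array([[p["fx"],0,p["cx"]],[0,p["fy"],p["cy"]],[0,0,1.]])
    return cv2.projectPoints(np.atleast_2d(np.asarray(X,float)),p["rvec"],p["tvec"],K,np.array([p["k1"],0,0,0,0]))[0][:,0]
def near(p,q,uv,rad=16,f=nets.landmark_of):
    c=[r for r in f(p,q) if np.hypot(*(np.array(r["uv"])-uv))<rad]
    return c[0] if c else None
def tri(ps,uvs):
    return least_squares(lambda X:np.concatenate([proj(p,X)[0]-u for p,u in zip(ps,uvs)]),[.6,.1,.1]).x
def model(x,y,yaw,s):
    W=R.from_euler('z',yaw); o=np.array([x,y,0])
    t=np.radians(27); M=W*R.from_matrix(np.array([[np.cos(t),0,-np.sin(t)],[0,1,0],[np.sin(t),0,np.cos(t)]]))
    m=o+W.apply([.03,0,.05])+M.apply([0,0,.122])
    h=m+M.apply([.036,0,-.024]); S=M*R.from_euler('y',s)
    return dict(rest=o,mouth=m,hinge=h,cap_top=h+S.apply([-.036,0,.035]),M=M,S=S)
def crop(p,uv,name,r=50,k=7):
    u,v=map(int,uv); c=p["frame"][v-r:v+r,u-r:u+r,::-1]
    cv2.imwrite(name,cv2.resize(c,None,fx=k,fy=k,interpolation=cv2.INTER_CUBIC)[:600,:800])
E
python3 - <<'E'
from h import *
g={"side":dict(rest=(313,226),mouth=(323,181),hinge=(307,182),cap_top=(297,172)),
"top":dict(rest=(322,193),mouth=(329,194),hinge=(316,172),cap_top=(312,155))}
ps={};obs=[]
for n in g:
    for i in range(3):
        p=ps[n]=snapshot(n)
        for q in g[n]:
            r=near(p,q,g[n][q])
            if r: obs.append((n,q,r["uv"])); 
            if r and i==2: print(n,q,r["uv"],r["confidence"])
def res(v): 
    m=model(*v); return np.concatenate([proj(ps[n],m[q])[0]-u for n,q,u in obs])
best=min((least_squares(res,[.65,.1,yw,1.7],loss='soft_l1') for yw in (0,.5,-.5)),key=lambda r:r.cost)
print(best.x,best.cost); m=model(*best.x)
for q in g["top"]: print(q,m[q].round(3),[proj(ps[n],m[q])[0].round(1) for n in g])
for n in g:
  pass
for q in("mouth","hinge","cap_top","rest"):
  uv=[np.mean([u for nn,qq,u in obs if nn==n and qq==q],0) for n in g]
  if not np.isnan(np.hstack(uv)).any(): print("tri",q,tri([ps[n] for n in g],uv).round(3))
a=[]
for n,uv in (("side",(315,195)),("top",(325,185))):
    f=ps[n]["frame"]; u,v=uv; a.append(cv2.resize(f[v-40:v+40,u-40:u+40,::-1],(400,400),interpolation=cv2.INTER_CUBIC))
cv2.imwrite("pics/c1.png",np.hstack(a))
ts=ps["top"]; ss=ps["side"]
for q,ut,us in (("paint_jar",(267,123),(240,245)),("mug",(445,273),(389,180)),("brush_box",(191,185),(273,310))):
    r1,r2=near(ts,q,ut,25),near(ss,q,us,25)
    if r1 and r2: print(q,tri([ts,ss],[r1["uv"],r2["uv"]]).round(3))
E
```

```text
side rest [314.0, 224.5] 0.74
side mouth [321.9, 177.3] 0.6
side hinge [305.4, 183.8] 0.86
side cap_top [292.6, 171.8] 0.85
top rest [320.6, 193.3] 0.61
top hinge [313.7, 173.7] 0.75
top cap_top [308.3, 157.5] 0.83
[ 0.60190168 -0.13730339  0.41518041  1.96149281] 29.66664775949072
rest [ 0.602 -0.137  0.   ] [array([313.7, 226.9]), array([321.5, 192.6])]
mouth [ 0.579 -0.148  0.159] [array([320.8, 179.6]), array([325.6, 192.5])]
hinge [ 0.618 -0.13   0.154] [array([306. , 183.1]), array([317.4, 175.3])]
cap_top [ 0.647 -0.117  0.192] [array([294. , 172.3]), array([310.7, 158.3])]
tri mouth [ 0.572 -0.147  0.163]
tri hinge [ 0.618 -0.128  0.16 ]
tri cap_top [ 0.647 -0.116  0.194]
tri rest [ 0.603 -0.137  0.001]
paint_jar [ 0.787 -0.004  0.002]
mug [ 0.39  -0.429  0.015]
brush_box [0.628 0.209 0.005]
```

View pics/c1.png

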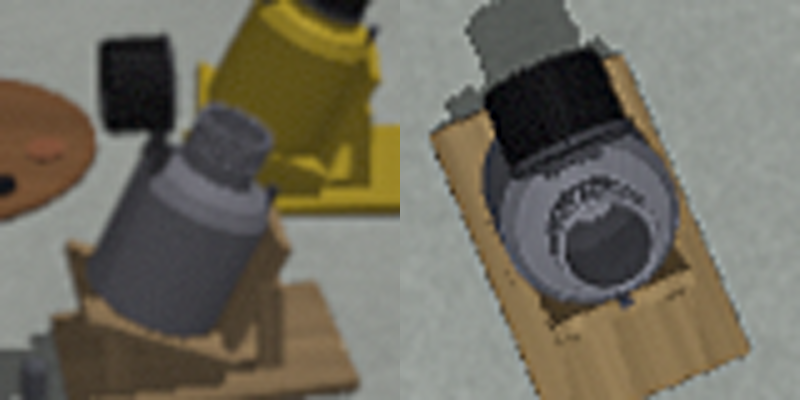

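The crop shows the rest's front at lower right in the side view, and the cap standing behind the mouth with its top facing back. In the top view the strap is narrow behind the neck and the rib is at the front. I'll raise the arm, carry it over, and shut the fingers to use them as a pusher.

```bash
python3 -m creep '[[[0,0,-0.17,0,0],[0,0,-0.17,0,0],[0,0,-0.17,0,0],[0.141,0.131,0,0,0],[0.141,0.131,0,0,0],[0.141,0.131,0,0,0],[0.141,0.131,0,0,0],[0.141,0.131,0,0,0]]]'
python3 -m creep '[[[0.141,0.131,0,0,0],[0.141,0.131,0,0,0],[0.141,0.131,0,0,0],[0.141,0.131,0,0,0],[0.141,0.131,0,0,0],[0.141,0.131,0,0,0],[0.141,0.131,0,0,0],[0.141,0.131,0,0,0]]]'
python3 -m creep '[[[0.141,0.131,0,0,0],[0.141,0.131,0,0,0],[0.141,0.131,0,0,0],[0.141,0.131,0,0,0],[0.141,0.131,0,0,0],[0.141,0.131,0,0,0],[0.141,0.131,0,0,0],[0.141,0.131,0,0,0]]]'
```

```text
clock: 3.27
tool_pos: [0.2599, 0.4969, 0.5068]
orientation: [-180.0, -0.0, -12.9]
force: [0.3, 0.4, -0.1]
opening: 0.0398
gripper_force: 0.0
clock: 3.93
tool_pos: [0.4326, 0.2419, 0.5072]
orientation: [-179.9, -0.0, -12.9]
force: [1.6, 0.4, 0.5]
opening: 0.0004
gripper_force: 0.0
clock: 4.6
tool_pos: [0.6058, -0.0129, 0.5069]
orientation: [-180.0, -0.0, -12.9]
force: [0.2, 1.0, 0.1]
opening: -0.0
gripper_force: 0.0
```

```bash
python3 - <<'E'
from h import *
m=model(.602,-.1373,.415,1.96)
ux=np.array([np.cos(.415),np.sin(.415),0])
h=m["hinge"]; prev=None
for s in np.arange(1.96,-.01,-.14):
    T=model(.602,-.1373,.415,s)["cap_top"]; tb=(T-h)@ux; a=s-np.radians(27)
    g=np.clip((s-.3)/.6,0,1); b=tb+.0095*g
    z=T[2]-min((b-.0095-tb)*np.tan(a),(b+.0095-tb)*np.tan(a)) if g<1 else T[2]
    print(round(s,2),"b",round(b,4),"tipz",round(z,4),"TCP",(h+ux*b)[:2].round(4),round(z+.178,4))
o=telemetry.get_obs(); print(o["tool_pos"],o["orientation"],o["joint_pos"],o["clock"])
E
```

```text
1.96 b 0.0414 tipz 0.1924 TCP [ 0.656  -0.1135] 0.3704
1.82 b 0.0357 tipz 0.1965 TCP [ 0.6508 -0.1158] 0.3745
1.68 b 0.0295 tipz 0.1997 TCP [ 0.6451 -0.1183] 0.3777
1.54 b 0.0229 tipz 0.2021 TCP [ 0.639 -0.121] 0.3801
1.4 b 0.016 tipz 0.2035 TCP [ 0.6327 -0.1238] 0.3815
1.26 b 0.009 tipz 0.2039 TCP [ 0.6263 -0.1266] 0.3819
1.12 b 0.002 tipz 0.2033 TCP [ 0.6199 -0.1294] 0.3813
0.98 b -0.0049 tipz 0.2018 TCP [ 0.6136 -0.1322] 0.3798
0.84 b -0.0124 tipz 0.1997 TCP [ 0.6067 -0.1352] 0.3777
0.7 b -0.0208 tipz 0.1967 TCP [ 0.5991 -0.1386] 0.3747
0.56 b -0.0286 tipz 0.1922 TCP [ 0.5919 -0.1418] 0.3702
0.42 b -0.0358 tipz 0.1874 TCP [ 0.5853 -0.1447] 0.3654
0.28 b -0.042 tipz 0.183 TCP [ 0.5797 -0.1471] 0.361
0.14 b -0.0454 tipz 0.1783 TCP [ 0.5765 -0.1485] 0.3563
-0.0 b -0.048 tipz 0.1733 TCP [ 0.5742 -0.1495] 0.3513
[ 0.60580051 -0.0128721   0.50687949] [-1.79981073e+02 -2.59353587e-02 -1.29359766e+01] [ 1.72350705e+01  1.13456171e+01  1.18132156e+00 -3.38184209e-03
 -7.98037701e+01  5.98295548e+01] 4.6
```

```bash
python3 -m creep '[[[0.142,0.126,0,0,0],[0.142,0.126,0,0,0],[0.142,0.126,0,0,0],[0,0,0,-0.068,0],[0,0,0,-0.068,0],[0,0,0,-0.068,0],[0,0,0,-0.068,0],[0,0,0,-0.068,0]]]'
python3 -m creep '[[[0,0,0,-0.068,0],[0,0,0.17,0,0],[0,0,0.17,0,0],[0,0,0.17,0,0],[0,0,0.17,0,0],[0,0,0,0,0]]]'
python3 - <<'E'
from h import *
a=[]
for n,uv in (("side",(315,180)),("top",(325,180))):
    p=snapshot(n); f=p["frame"]; u,v=uv; a.append(cv2.resize(f[v-50:v+50,u-50:u+50,::-1],(400,400),interpolation=cv2.INTER_CUBIC))
    print(n,[(q,(near(p,q,proj(p,model(.602,-.1373,.415,1.96)[q])[0]) or {}).get("uv")) for q in("mouth","hinge","cap_top")])
cv2.imwrite("pics/c2.png",np.hstack(a))
E
```

```text
clock: 5.27
tool_pos: [0.6713, -0.104, 0.5065]
orientation: [-180.0, 0.0, 17.9]
force: [0.3, 0.2, -0.6]
opening: 0.0007
gripper_force: 0.0
clock: 5.77
tool_pos: [0.6692, -0.1035, 0.363]
orientation: [-179.7, 0.6, 23.7]
force: [-1.0, 0.7, -2.1]
opening: 0.0005
gripper_force: 0.0
side [('mouth', [321.6, 180.5]), ('hinge', [306.7, 180.4]), ('cap_top', [296.3, 171.4])]
top [('mouth', [326.1, 191.8]), ('hinge', [315.4, 174.0]), ('cap_top', [307.6, 157.8])]
```

View pics/c2.png

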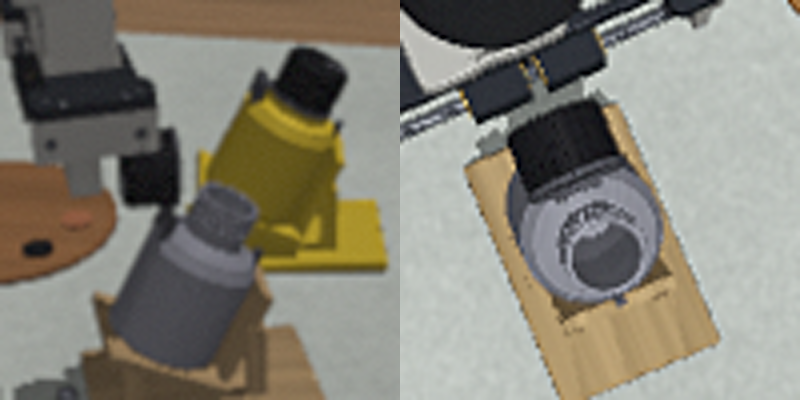

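The closed fingers stand just behind the cap's top face (side view at about (85,180) in the crop) and are clear of the rest. Pushing the cap over the arc now.

```bash
python3 -m creep '[[[-0.08,0.015,-0.035,0,0],[-0.03,0,-0.02,0,0],[-0.031,0,-0.016,0,0],[-0.033,0,-0.012,0,0],[-0.035,0,-0.007,0,0],[-0.035,0,-0.002,0,0],[-0.035,0,0.003,0,0],[-0.035,0,0.008,0,0]]]'
python3 - <<'E'
from h import *
a=[]
for n,uv in (("side",(315,180)),("top",(325,180))):
    p=snapshot(n); f=p["frame"]; u,v=uv; a.append(cv2.resize(f[v-50:v+50,u-50:u+50,::-1],(400,400),interpolation=cv2.INTER_CUBIC))
cv2.imwrite("pics/c3.png",np.hstack(a))
E
```

```text
clock: 6.83
tool_pos: [0.6148, -0.1321, 0.3884]
orientation: [179.9, -0.1, 23.8]
force: [0.9, 0.9, 7.0]
opening: 0.0003
gripper_force: 2.8
```

View pics/c3.png

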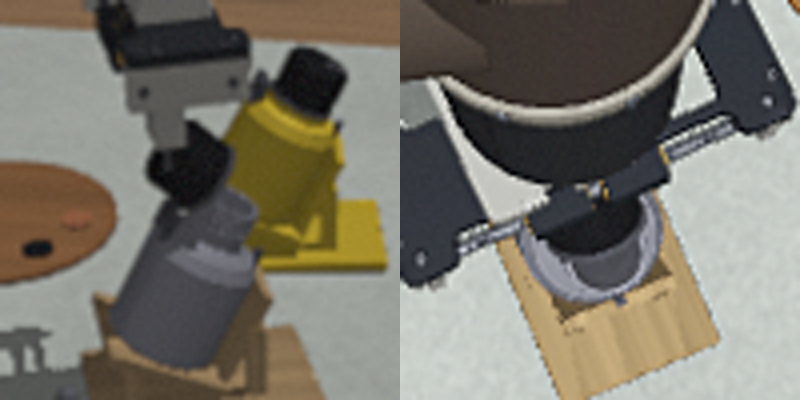

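The cap is about halfway over, at (190,160) in the side crop, with the fingertips riding on its top. I'll keep pushing forward and down.

```bash
python3 -m creep '[[[-0.038,0,0.012,0,0],[-0.042,0,0.017,0,0],[-0.039,0,0.023,0,0],[-0.036,0,0.024,0,0],[-0.031,0,0.024,0,0],[0,0,0,0,0]]]'
python3 -m creep '[[[-0.017,0,0.024,0,0],[-0.012,0,0.025,0,0],[0,0,0,0,0]]]'
```

```text
clock: 7.43
tool_pos: [0.5795, -0.1473, 0.3657]
orientation: [-179.9, 0.1, 23.7]
force: [0.4, 0.3, -0.5]
opening: 0.0007
gripper_force: 0.0
clock: 7.68
tool_pos: [0.5737, -0.1499, 0.3561]
orientation: [-179.9, 0.3, 23.8]
force: [-6.6, -3.6, 4.3]
opening: 0.0005
gripper_force: 3.4
```

```bash
python3 -m creep '[[[0,0,0.01,0,0],[0,0,0.01,0,0],[0,0,0,0,0]]]'
python3 -m creep '[[[0,0,0.01,0,0],[0,0,0,0,0]]]'
python3 -m creep '[[[0,0,0.01,0,0],[0,0,0,0,0]]]'
```

```text
clock: 7.93
tool_pos: [0.5728, -0.1504, 0.3521]
orientation: [-179.9, 0.5, 23.7]
force: [-13.0, -5.0, 8.0]
opening: 0.0003
gripper_force: 6.5
clock: 8.1
tool_pos: [0.5724, -0.1507, 0.3504]
orientation: [-179.9, 0.6, 23.7]
force: [-16.1, -5.0, 12.1]
opening: 0.0005
gripper_force: 8.6
clock: 8.27
tool_pos: [0.5723, -0.1508, 0.3498]
orientation: [-179.9, 0.6, 23.8]
force: [-19.1, -3.2, 19.8]
opening: 0.0011
gripper_force: 13.2
```

Force is rising with little motion, so it is probably seated. Lifting back to check.

```bash
python3 -m creep '[[[0,0,-0.1,0,0],[0,0,-0.2,0,0.5],[0,0,-0.1,0,1],[0.2,0,0,0,1],[0.2,0,0,0,1],[0.2,0,0,0,1],[0,0,0,0,1]]]'
python3 - <<'E'
from h import *
a=[]; obs=[]; P={}
for n,uv in (("side",(320,180)),("top",(330,190))):
  for i in range(3):
    p=P[n]=snapshot(n); f=p["frame"]; u,v=uv
    for q in("mouth","hinge","cap_top"):
        r=near(p,q,proj(p,model(.602,-.1373,.415,0)[q])[0])
        if r and q!="mouth": obs.append((n,q,r["uv"]))
  a.append(cv2.resize(f[v-40:v+40,u-40:u+40,::-1],(400,400),interpolation=cv2.INTER_CUBIC))
  for q in("hinge","cap_top"):
    print(n,q,[u for nn,qq,u in obs if nn==n and qq==q],[proj(P[n],model(.602,-.1373,.415,s)[q])[0].round(1) for s in (0,.2)])
for q in("hinge","cap_top"):
    o=[(n,u) for n,qq,u in obs if qq==q]; 
    if len({n for n,_ in o})==2: print(q,tri([P[n] for n,_ in o],[u for _,u in o]).round(4))
print(model(.602,-.1373,.415,0)["cap_top"])
cv2.imwrite("pics/c4.png",np.hstack(a))
E
```

```text
clock: 8.85
tool_pos: [0.6903, -0.0981, 0.4258]
orientation: [-180.0, 0.1, 23.9]
force: [-0.5, 0.2, -2.0]
opening: 0.035
gripper_force: 0.0
side hinge [[307.2, 182.8], [307.6, 182.3], [308.0, 184.7]] [array([306. , 183.1]), array([306. , 183.1])]
side cap_top [[321.4, 178.1], [323.7, 173.3], [321.2, 173.6]] [array([322.5, 176.3]), array([321. , 173.5])]
top hinge [[317.1, 174.0], [316.2, 176.1], [316.5, 173.7]] [array([317.4, 175.3]), array([317.4, 175.3])]
top cap_top [[328.0, 194.3], [326.0, 194.9], [327.9, 193.6]] [array([326.5, 193.9]), array([325.8, 191.6])]
hinge [ 0.617  -0.1287  0.1547]
cap_top [ 0.5738 -0.151   0.1716]
[ 0.57419809 -0.14954921  0.16850387]
```

View pics/c4.png

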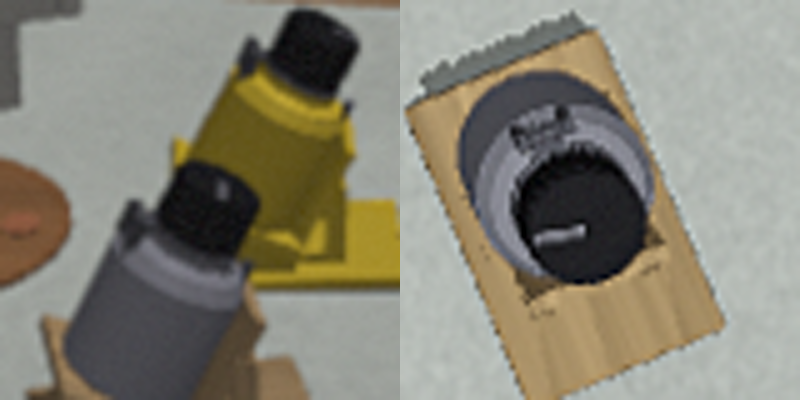

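The cap is down over the mouth; side crop shows it at (210,210), seated like the decoys. In the top crop the ridge runs from (585,230) to (535,240), pointing left. It is about 88° clockwise past home, so about 270° of turning is left. Now the first grasp, starting at +25°.

```bash
python3 -m creep '[[[-0.154,0,0,0,1],[-0.154,0,0,0,1],[-0.154,0,0,0,1],[-0.154,0.005,0,0,1],[0,0,0.1,-0.07,1],[0,0,0.1,-0.07,1],[0,0,0,-0.07,1],[0,0,0,-0.07,1]]]'
python3 -m creep '[[[0,0,0.1,0,1],[0,0,0.1,0,1],[0,0,0.1,0,1],[0,0,0,0,1]]]'
```

```text
clock: 10.72
tool_pos: [0.5725, -0.1515, 0.388]
orientation: [-179.9, 0.1, 49.3]
force: [-0.4, 0.1, 0.1]
opening: 0.0878
gripper_force: 0.0
clock: 11.05
tool_pos: [0.5718, -0.1512, 0.3253]
orientation: [-179.7, 0.2, 48.9]
force: [-0.2, 0.1, -0.7]
opening: 0.0873
gripper_force: 0.0
```

```bash
python3 -m creep '[[[0.03,0.014,0.01,0,1],[0,0,0,0,0.4],[0,0,0,0,0],[0,0,0,0,0],[0,0,0,0,0],[0,0,0,0,0],[0,0,0,0,0]]]'
```

```text
clock: 11.63
tool_pos: [0.578, -0.1481, 0.3273]
orientation: [-179.9, 0.0, 48.9]
force: [-6.6, 5.1, 5.7]
opening: 0.0559
gripper_force: 29.2
```

```bash
python3 -m creep '[[[0,0,0,0.07,0],[0,0,0,0.07,0],[0,0,0,0.07,0],[0,0,0,0.07,0],[0,0,0,0,0]]]'; python3 -c "
from plant import telemetry as t;o=t.get_obs();print(o['force'].round(1),o['moment'].round(2))"
python3 -m creep '[[[0,0,0,0.07,0],[0,0,0,0.07,0],[0,0,0,0.07,0],[0,0,0,0.07,0],[0,0,0,0,0]]]'; python3 -c "
from plant import telemetry as t;o=t.get_obs();print(o['force'].round(1),o['moment'].round(2))"
```

```text
clock: 12.05
tool_pos: [0.5781, -0.1483, 0.3273]
orientation: [-179.9, 0.1, 23.4]
force: [-4.4, 2.9, 5.0]
opening: 0.0538
gripper_force: 29.8
[-4.4  2.9  5. ] [1.47 1.96 0.18]
clock: 12.47
tool_pos: [0.5791, -0.1483, 0.3286]
orientation: [-180.0, -0.1, -1.7]
force: [-4.0, 1.5, 10.5]
opening: 0.0544
gripper_force: 31.3
[-4.   1.5 10.5] [1.77 1.39 0.46]
```

```bash
python3 -m creep '[[[0,0,0,0,1],[0,0,0,0,1],[0,0,0,0,1],[0,0,0,0,1],[0,0,0,-0.07,1],[0,0,0,-0.07,1],[0,0,0,-0.07,1],[0,0,0,-0.07,1]]]'
python3 -m creep '[[[0,0,0,-0.07,1],[0,0,0,-0.07,1],[0,0,0,-0.07,1],[0,0,0,-0.07,1],[0,0,0,0,0],[0,0,0,0,0],[0,0,0,0,0],[0,0,0,0,0]]]'
python3 -m creep '[[[0,0,0,0,0],[0,0,0,0,0],[0,0,0,0,0]]]'
python3 -m creep '[[[0,0,0,0.07,0],[0,0,0,0.07,0],[0,0,0,0.07,0],[0,0,0,0.07,0],[0,0,0,0.07,0],[0,0,0,0.07,0],[0,0,0,0.07,0],[0,0,0,0.07,0]]]'
python3 -m creep '[[[0,0,0,0,0],[0,0,0,0,1],[0,0,0,0,1],[0,0,0,0,1],[0,0,0,0,1],[0,0,-0.2,-0.07,1],[0,0,-0.2,-0.07,1],[0,0,0,-0.07,1]]]'
python3 -m creep '[[[0,0,0,-0.07,1],[0.2,0,0,0,1],[0.2,0,0,0,1],[0.2,0,0,0,1],[0,0,0,0,1]]]'
python3 - <<'E'
from h import *
a=[]
for n,uv in (("side",(320,180)),("top",(330,190))):
  p=snapshot(n); f=p["frame"]; u,v=uv
  print(n,(near(p,"cap_top",proj(p,model(.602,-.1373,.415,0)["cap_top"])[0])or{}).get("uv"))
  a.append(cv2.resize(f[v-40:v+40,u-40:u+40,::-1],(400,400),interpolation=cv2.INTER_CUBIC))
cv2.imwrite("pics/c5.png",np.hstack(a))
E
```

```text
clock: 13.13
tool_pos: [0.5791, -0.1487, 0.3268]
orientation: [-180.0, 0.0, 24.1]
force: [-0.3, -0.0, 0.1]
opening: 0.0874
gripper_force: 0.0
clock: 13.8
tool_pos: [0.5792, -0.1487, 0.327]
orientation: [-180.0, 0.0, 48.8]
force: [0.2, 0.4, 0.1]
opening: 0.0664
gripper_force: 0.0
clock: 14.05
tool_pos: [0.5782, -0.1483, 0.3266]
orientation: [-179.9, 0.1, 48.9]
force: [-4.6, 2.7, 1.8]
opening: 0.0559
gripper_force: 29.3
clock: 14.72
tool_pos: [0.5786, -0.1481, 0.3274]
orientation: [-180.0, 0.1, -1.7]
force: [-2.2, 1.8, 8.1]
opening: 0.0546
gripper_force: 30.9
clock: 15.38
tool_pos: [0.581, -0.1492, 0.4152]
orientation: [179.7, -0.6, 17.9]
force: [0.9, -0.9, 2.0]
opening: 0.0872
gripper_force: 0.0
clock: 15.8
tool_pos: [0.6938, -0.0977, 0.4043]
orientation: [-180.0, 0.1, 23.9]
force: [-0.3, -0.8, -0.8]
opening: 0.0874
gripper_force: 0.0
side [320.0, 176.6]
top [326.7, 194.3]
```

View pics/c5.png

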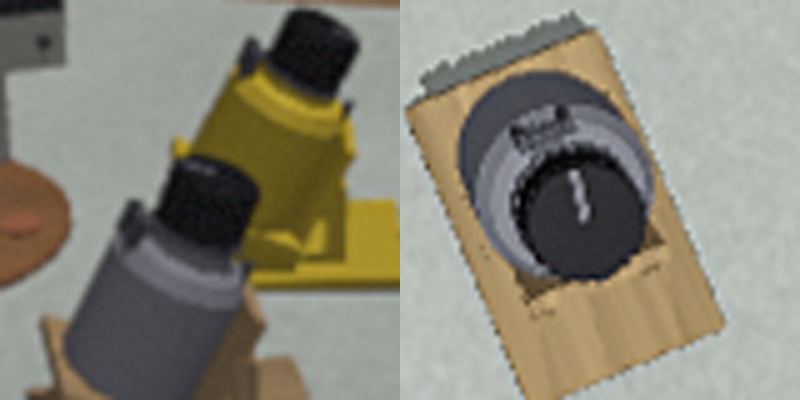

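Ridge now points up in the top crop, from (583,220) to (574,172). The cap has turned about 104° as commanded and is still seated, with roughly 168° to go. Returning for three more strokes.

```bash
python3 -m creep '[[[-0.2,0,0,0,1],[-0.2,0,0,0,1],[-0.2,0,0,-0.07,1],[0,0,0.1,-0.07,1],[0,0,0.1,-0.07,1],[0,0,0.1,-0.07,1],[0,0,0.1,0,1],[0,0,0,0,1]]]'
```

```text
clock: 16.67
tool_pos: [0.5767, -0.1492, 0.3242]
orientation: [-179.8, 0.1, 48.9]
force: [-0.9, 0.3, -1.3]
opening: 0.088
gripper_force: 0.0
```

```bash
python3 -m creep '[[[0.005,0,-0.01,0,0],[0,0,0,0,0],[0,0,0,0,0],[0,0,0,0,0],[0,0,0,0,0],[0,0,0,0,0],[0,0,0,0,0]]]'
python3 -m creep '[[[0,0,0,0.07,0],[0,0,0,0.07,0],[0,0,0,0.07,0],[0,0,0,0.07,0],[0,0,0,0.07,0],[0,0,0,0.07,0],[0,0,0,0.07,0],[0,0,0,0.07,0]]]'
python3 -m creep '[[[0,0,0,0,1],[0,0,0,0,1],[0,0,0,0,1],[0,0,0,0,1],[0,0,0,-0.07,1],[0,0,0,-0.07,1],[0,0,0,-0.07,1],[0,0,0,-0.07,1]]]'
python3 -m creep '[[[0,0,0,-0.07,1],[0,0,0,-0.07,1],[0,0,0,-0.07,1],[0,0,0,-0.07,1],[0,0,0,0,0],[0,0,0,0,0],[0,0,0,0,0],[0,0,0,0,0]]]'
python3 -m creep '[[[0,0,0,0,0],[0,0,0,0,0],[0,0,0,0,0]]]'
python3 -m creep '[[[0,0,0,0.07,0],[0,0,0,0.07,0],[0,0,0,0.07,0],[0,0,0,0.07,0],[0,0,0,0.07,0],[0,0,0,0.07,0],[0,0,0,0.07,0],[0,0,0,0.07,0]]]'
python3 -c "
from plant import telemetry as t;o=t.get_obs();print(o['force'].round(1),o['moment'].round(2),o['tau'].round(2))"
python3 -m creep '[[[0,0,0,0,1],[0,0,0,0,1],[0,0,0,0,1],[0,0,0,0,1],[0,0,0,-0.07,1],[0,0,0,-0.07,1],[0,0,0,-0.07,1],[0,0,0,-0.07,1]]]'
python3 -m creep '[[[0,0,0,-0.07,1],[0,0,0,-0.07,1],[0,0,0,-0.07,1],[0,0,0,-0.07,1],[0,0,0,0,0],[0,0,0,0,0],[0,0,0,0,0],[0,0,0,0,0]]]'
python3 -m creep '[[[0,0,0,0,0],[0,0,0,0,0],[0,0,0,0,0]]]'
python3 -c "
from plant import telemetry as t;o=t.get_obs();print(o['force'].round(1),o['moment'].round(2),o['tau'].round(2))"
```

```text
clock: 17.25
tool_pos: [0.5788, -0.1474, 0.3292]
orientation: [-179.9, 0.0, 48.9]
force: [-5.5, 3.5, 4.2]
opening: 0.0553
gripper_force: 29.6
clock: 17.92
tool_pos: [0.5798, -0.1478, 0.33]
orientation: [180.0, -0.0, -1.7]
force: [-1.0, -2.5, 6.7]
opening: 0.0542
gripper_force: 30.8
clock: 18.58
tool_pos: [0.5798, -0.1478, 0.3288]
orientation: [-180.0, 0.0, 24.1]
force: [0.6, -0.1, 0.6]
opening: 0.0873
gripper_force: 0.0
clock: 19.25
tool_pos: [0.5798, -0.1479, 0.329]
orientation: [-180.0, 0.0, 48.8]
force: [0.2, 0.0, 0.2]
opening: 0.0666
gripper_force: 0.0
clock: 19.5
tool_pos: [0.5789, -0.1476, 0.3287]
orientation: [-179.9, 0.0, 48.9]
force: [-4.2, 3.2, 1.5]
opening: 0.0554
gripper_force: 29.5
clock: 20.17
tool_pos: [0.5796, -0.1477, 0.3296]
orientation: [-180.0, 0.0, -1.7]
force: [-3.7, -0.6, 9.5]
opening: 0.0542
gripper_force: 30.6
[-3.7 -0.6  9.5] [1.52 1.32 0.56] [ -0.68 -45.3   25.11   6.33   1.46   1.57]
clock: 20.83
tool_pos: [0.5798, -0.1479, 0.3288]
orientation: [-180.0, 0.0, 24.1]
force: [0.6, -0.4, -0.1]
opening: 0.0874
gripper_force: 0.0
clock: 21.5
tool_pos: [0.5798, -0.1479, 0.329]
orientation: [-180.0, 0.0, 48.8]
force: [0.7, 0.2, 0.0]
opening: 0.0666
gripper_force: 0.0
clock: 21.75
tool_pos: [0.5791, -0.1476, 0.3288]
orientation: [-179.9, 0.0, 48.9]
force: [-4.2, 3.4, 1.7]
opening: 0.0552
gripper_force: 29.5
[-4.2  3.4  1.7] [ 0.97  1.34 -0.13] [ -1.08 -49.08  27.86   7.22   1.25   0.14]
```

```bash
M='from plant import telemetry as t;o=t.get_obs();print(o["moment"].round(2),o["tau"][5].round(2),"\n")'
python3 -m creep '[[[0,0,0,0.07,0],[0,0,0,0.07,0],[0,0,0,0.07,0],[0,0,0,0.07,0]]]'; python3 -c "$M"
python3 -m creep '[[[0,0,0,0.07,0],[0,0,0,0.07,0]]]'; python3 -c "$M"
```

```text
clock: 22.08
tool_pos: [0.5789, -0.1477, 0.3287]
orientation: [-179.9, 0.1, 23.4]
force: [-3.1, 1.3, 0.7]
opening: 0.0536
gripper_force: 29.8
[0.7  1.48 0.25] 1.94 

clock: 22.25
tool_pos: [0.579, -0.1475, 0.3287]
orientation: [-179.9, 0.1, 10.8]
force: [-1.8, 1.9, 1.6]
opening: 0.0534
gripper_force: 30.0
[2.29 1.23 0.48] 1.64
```

```bash
M='from plant import telemetry as t;o=t.get_obs();print(o["moment"].round(2),o["tau"][5].round(2),"\n")'
python3 -m creep '[[[0,0,0,0.07,0]]]'; python3 -c "$M"
python3 -m creep '[[[0,0,0,0.05,0]]]'; python3 -c "$M"
```

```text
clock: 22.33
tool_pos: [0.5792, -0.1475, 0.3289]
orientation: [-179.9, 0.1, 4.6]
force: [-1.2, 1.7, 5.3]
opening: 0.0539
gripper_force: 30.3
[2.18 1.01 0.59] 1.58 

clock: 22.42
tool_pos: [0.5794, -0.1476, 0.3294]
orientation: [-180.0, 0.0, 0.0]
force: [-5.7, 2.6, 9.2]
opening: 0.054
gripper_force: 30.5
[2.45 2.   0.55] 0.47
```

```bash
M='from plant import telemetry as t;o=t.get_obs();print(o["orientation"][2].round(2),o["moment"].round(2),o["tau"][5].round(2))'
python3 -m creep '[[[0,0,0,0,1],[0,0,0,0,1],[0,0,0,0,1],[0,0,0,0,1],[0,0,0,-0.07,1],[0,0,0,-0.07,1],[0,0,0,-0.07,1],[0,0,0,-0.07,1]]]'
python3 -m creep '[[[0,0,0,-0.07,1],[0,0,0,-0.07,1],[0,0,0,-0.05,1],[0,0,0,0,0],[0,0,0,0,0],[0,0,0,0,0],[0,0,0,0,0]]]' >/dev/null
python3 -m creep '[[[0,0,0,0,0],[0,0,0,0,0],[0,0,0,0,0]]]'; python3 -c "$M"
python3 -m creep '[[[0,0,0,0.03,0],[0,0,0,0.03,0],[0,0,0,0,0]]]'|sed -n 3,4p; python3 -c "$M"
python3 -m creep '[[[0,0,0,0.03,0],[0,0,0,0,0]]]'|sed -n 3,4p; python3 -c "$M"
python3 -m creep '[[[0,0,0,0.03,0],[0,0,0,0,0]]]'|sed -n 3,4p; python3 -c "$M"
```

```text
clock: 23.08
tool_pos: [0.5798, -0.1479, 0.3289]
orientation: [-180.0, 0.0, 25.9]
force: [-0.4, 0.6, -0.4]
opening: 0.0875
gripper_force: 0.0
clock: 23.92
tool_pos: [0.5793, -0.1477, 0.3289]
orientation: [-179.9, 0.0, 42.6]
force: [-3.9, 2.6, 2.1]
opening: 0.0542
gripper_force: 29.7
42.64 [ 0.9   1.05 -0.1 ] 0.08
orientation: [-179.9, 0.0, 37.1]
force: [-3.3, 2.7, 1.2]
37.1 [1.12 1.17 0.05] -0.76
orientation: [-179.9, 0.1, 34.4]
force: [-2.0, 3.7, 1.2]
34.45 [1.44 1.28 0.09] -0.74
orientation: [-179.9, 0.1, 31.8]
force: [-4.4, 2.5, 1.5]
31.76 [1.33 1.51 0.06] -0.79
```

```bash
M='from plant import telemetry as t;o=t.get_obs();print(o["orientation"][2].round(2),o["force"].round(1),o["moment"].round(2),o["tau"][5].round(2))'
python3 -m creep '[[[0,0,0,0.03,0],[0,0,0,0,0]]]'>/dev/null; python3 -c "$M"
python3 -m creep '[[[0,0,0,0.02,0],[0,0,0,0,0]]]'>/dev/null; python3 -c "$M"
python3 -m creep '[[[0,0,0,0.02,0],[0,0,0,0,0]]]'>/dev/null; python3 -c "$M"
```

```text
29.06 [-3.8  2.3  2.7] [1.09 1.72 0.1 ] -0.76
27.31 [-4.2  2.8  1.1] [1.2  1.55 0.11] -0.56
25.52 [-4.4  3.2  1.9] [1.47 1.62 0.13] -0.64
```

```bash
M='from plant import telemetry as t;o=t.get_obs();print(o["orientation"][2].round(2),o["force"].round(1),o["moment"].round(2),o["tau"][5].round(2))'
python3 -m creep '[[[0,0,0,0.02,0],[0,0,0,0,0]]]'>/dev/null; python3 -c "$M"
python3 -m creep '[[[0,0,0,0.02,0],[0,0,0,0,0]]]'>/dev/null; python3 -c "$M"
```

```text
23.73 [-4.   2.3  1. ] [1.02 1.53 0.09] -0.55
21.95 [-4.   2.6  1.5] [1.27 1.65 0.19] -0.59
```

```bash
M='from plant import telemetry as t;o=t.get_obs();print(o["orientation"][2].round(2),o["force"].round(1),o["moment"].round(2),o["tau"][5].round(2))'
python3 -m creep '[[[0,0,0,0.02,0],[0,0,0,0,0]]]'>/dev/null; python3 -c "$M"
python3 -m creep '[[[0,0,0,0.02,0],[0,0,0,0,0]]]'>/dev/null; python3 -c "$M"
```

```text
20.16 [-5.   3.   1.6] [1.58 1.72 0.23] -0.64
18.36 [-3.5  2.6  2.7] [1.59 1.67 0.2 ] -0.65
```

```bash
M='from plant import telemetry as t;o=t.get_obs();print(o["orientation"][2].round(2),o["force"].round(1),o["moment"].round(2),o["tau"][5].round(2))'
python3 -m creep '[[[0,0,0,0.02,0],[0,0,0,0,0]]]'>/dev/null; python3 -c "$M"
python3 -m creep '[[[0,0,0,0.02,0],[0,0,0,0,0]]]'>/dev/null; python3 -c "$M"
```

```text
16.56 [-4.6  3.5  2.7] [1.86 1.74 0.17] -0.7
14.76 [-3.9  2.5  1.8] [1.77 1.64 0.22] -0.69
```

No stop felt yet. I'll let go and check the ridge.

```bash
python3 -m creep '[[[0,0,0,0,1],[0,0,0,0,1],[0,0,0,0,1],[0,0,0,0,1],[0,0,-0.2,-0.05,1],[0,0,-0.2,-0.05,1],[0.2,0,0,0,1],[0.2,0,0,0,1]]]' >/dev/null
python3 -m creep '[[[0.2,0,0,0,1],[0,0,0,0,1]]]'
python3 - <<'E'
from h import *
a=[]
for n,uv in (("side",(320,180)),("top",(330,190))):
  p=snapshot(n); f=p["frame"]; u,v=uv
  print(n,(near(p,"cap_top",proj(p,model(.602,-.1373,.415,0)["cap_top"])[0])or{}).get("uv"))
  a.append(cv2.resize(f[v-40:v+40,u-40:u+40,::-1],(400,400),interpolation=cv2.INTER_CUBIC))
cv2.imwrite("pics/c6.png",np.hstack(a))
E
```

```text
clock: 26.83
tool_pos: [0.6945, -0.097, 0.407]
orientation: [180.0, 0.0, 23.9]
force: [-0.2, 0.2, -1.5]
opening: 0.0875
gripper_force: 0.0
side [323.0, 174.4]
top [325.4, 193.0]
```

View pics/c6.png

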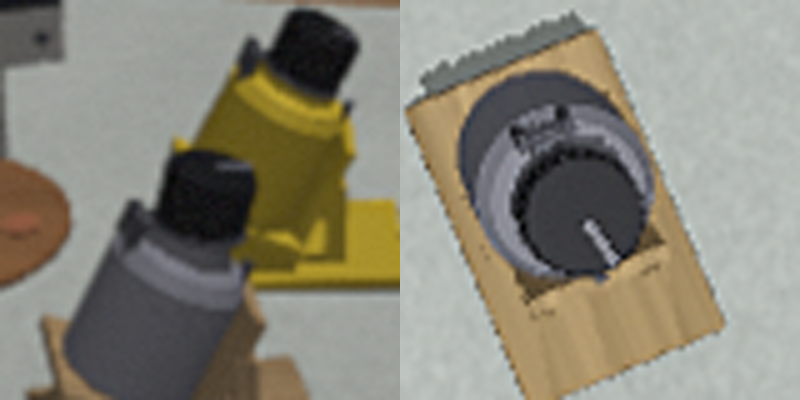

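The ridge in the top crop runs from (588,225) to (618,262), near the rib at (603,282), so about 10–15° remains. In the side view the cap sits a little proud, so I'll press it down at the end. One more grasp.

```bash
M='from plant import telemetry as t;o=t.get_obs();print(o["orientation"][2].round(2),o["force"].round(1),o["moment"].round(2),o["tau"][5].round(2))'
python3 -m creep '[[[-0.2,0,0,0,1],[-0.2,0,0,0,1],[-0.2,0,0,-0.07,1],[0,0,0.1,-0.07,1],[0,0,0.1,0,1],[0,0,0.1,0,1],[0,0,0.1,0,1],[0,0,0,0,1]]]'
python3 -m creep '[[[0,0,0,0,0],[0,0,0,0,0],[0,0,0,0,0],[0,0,0,0,0],[0,0,0,0,0],[0,0,0,0,0],[0,0,0,0,0]]]'; python3 -c "$M"
python3 -m creep '[[[0,0,0,0.03,0],[0,0,0,0,0]]]'>/dev/null; python3 -c "$M"
python3 -m creep '[[[0,0,0,0.03,0],[0,0,0,0,0]]]'>/dev/null; python3 -c "$M"
```

```text
clock: 27.7
tool_pos: [0.5774, -0.1485, 0.3262]
orientation: [-179.8, 0.2, 36.3]
force: [-0.4, 0.2, -1.7]
opening: 0.0878
gripper_force: 0.0
clock: 28.28
tool_pos: [0.5795, -0.1476, 0.3294]
orientation: [-180.0, 0.0, 36.4]
force: [-3.9, 4.0, 3.8]
opening: 0.054
gripper_force: 29.9
36.38 [-3.9  4.   3.8] [ 1.17  1.18 -0.09] 0.06
33.55 [-2.8  3.   3.8] [ 1.18  1.14 -0.02] -0.68
30.85 [-2.4  2.2  3.7] [1.37 1.18 0.09] -0.7
```

```bash
M='from plant import telemetry as t;o=t.get_obs();print(o["orientation"][2].round(2),o["force"].round(1),o["moment"].round(2),o["tau"][5].round(2))'
python3 -m creep '[[[0,0,0,0.02,0],[0,0,0,0,0]]]'>/dev/null; python3 -c "$M"
python3 -m creep '[[[0,0,0,0.02,0],[0,0,0,0,0]]]'>/dev/null; python3 -c "$M"
```

```text
29.1 [-2.2  3.   3.3] [1.62 1.23 0.15] -0.61
27.32 [-3.4  2.3  2.8] [ 0.89  0.89 -0.13] -0.32
```

```bash
M='from plant import telemetry as t;o=t.get_obs();print(o["orientation"][2].round(2),o["force"].round(1),o["moment"].round(2),o["tau"][5].round(2))'
python3 -m creep '[[[0,0,0,0.02,0],[0,0,0,0,0]]]'>/dev/null; python3 -c "$M"
python3 -m creep '[[[0,0,0,0.02,0],[0,0,0,0,0]]]'>/dev/null; python3 -c "$M"
```

```text
25.56 [-3.4  3.7  1.8] [1.28 1.13 0.07] -0.52
23.8 [-2.8  4.   3.9] [1.74 1.3  0.36] -0.84
```

```bash
M='from plant import telemetry as t;o=t.get_obs();print(o["orientation"][2].round(2),o["force"].round(1),o["moment"].round(2),o["tau"][5].round(2))'
python3 -m creep '[[[0,0,0,0.015,0],[0,0,0,0,0]]]'>/dev/null; python3 -c "$M"
```

```text
22.52 [-3.9  5.2  4.3] [2.19 1.68 0.71] -1.1
```

The moment climbs steeply (0.07, 0.36, 0.71 N m), so the stop has been reached. I'll let go, lift, shut the fingers, and move back to look.

```bash
python3 -m creep '[[[0,0,0,-0.015,0.3],[0,0,0,0,1],[0,0,0,0,1],[0,0,0,0,1],[0,0,-0.2,0,1],[0,0,-0.2,0,1],[0.2,0,0,0,0],[0.2,0,0,0,0]]]' >/dev/null
python3 -m creep '[[[0.2,0,0,0,0],[0,0,0,0,0]]]'
python3 - <<'E'
from h import *
a=[]
for n,uv in (("side",(320,180)),("top",(330,190))):
  for i in range(3):
    p=snapshot(n); f=p["frame"]; u,v=uv
    print(n,(near(p,"cap_top",proj(p,model(.602,-.1373,.415,0)["cap_top"])[0])or{}).get("uv"))
  a.append(cv2.resize(f[v-40:v+40,u-40:u+40,::-1],(400,400),interpolation=cv2.INTER_CUBIC))
cv2.imwrite("pics/c7.png",np.hstack(a))
E
```

```text
clock: 30.28
tool_pos: [0.6945, -0.0972, 0.4069]
orientation: [180.0, 0.0, 23.9]
force: [0.3, 0.5, 0.0]
opening: 0.0659
gripper_force: 0.0
side [321.7, 174.2]
side [321.3, 172.8]
side [321.6, 170.7]
top [324.1, 193.1]
top [323.8, 191.9]
top [324.8, 192.8]
```

View pics/c7.png

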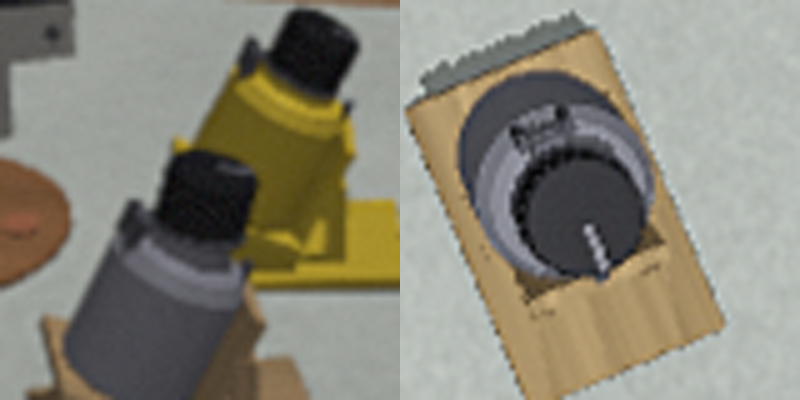

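The ridge now points at the rib (top crop, tip (603,270), rib (603,280)), and the rib has not moved, so the jar is unturned. The cap sits slightly proud in the side view, so I'll press it down with shut fingers.

```bash
python3 -m creep '[[[-0.175,0,0,0,0],[-0.175,0,0,0,0],[-0.175,0,0,0,0],[-0.165,0,0,0,0],[0,0,0.1,0,0],[0,0,0.1,0,0],[0,0,0,0,0]]]'
python3 -m creep '[[[0,0,0.03,0,0],[0,0,0.02,0,0],[0,0,0,0,0]]]'
```

```text
clock: 31.47
tool_pos: [0.5615, -0.1554, 0.3663]
orientation: [-179.9, 0.2, 23.7]
force: [-0.9, 0.1, -1.4]
opening: 0.0004
gripper_force: 0.0
clock: 31.72
tool_pos: [0.5637, -0.155, 0.3588]
orientation: [-180.0, 0.0, 23.8]
force: [-0.5, 0.5, 0.4]
opening: 0.0005
gripper_force: 0.0
```

```bash
for i in 1; do python3 -m creep '[[[0,0,0.02,0,0],[0,0,0,0,0]]]' | sed -n '2p;4p'; python3 -m creep '[[[0,0,0.02,0,0],[0,0,0,0,0]]]'| sed -n '2p;4p'; python3 -m creep '[[[0,0,0.015,0,0],[0,0,0,0,0]]]'| sed -n '2p;4p'; done
```

```text
tool_pos: [0.5637, -0.1551, 0.355]
force: [-0.3, 0.2, -0.6]
tool_pos: [0.5627, -0.1554, 0.3506]
force: [-2.5, -2.4, 1.2]
tool_pos: [0.5622, -0.1556, 0.3474]
force: [-5.6, -2.5, 2.3]
```

```bash
python3 -m creep '[[[0,0,0.015,0,0],[0,0,0,0,0]]]' | sed -n '2p;4p'; python3 -m creep '[[[0,0,0.01,0,0],[0,0,0,0,0]]]'| sed -n '2p;4p'; python3 -m creep '[[[0,0,0.01,0,0],[0,0,0,0,0]]]'| sed -n '2p;4p'
```

```text
tool_pos: [0.5621, -0.1559, 0.3452]
force: [-8.5, -2.2, 9.3]
tool_pos: [0.562, -0.156, 0.3445]
force: [-12.9, -2.6, 16.3]
tool_pos: [0.5619, -0.1562, 0.3438]
force: [-15.7, -2.2, 24.3]
```

Stiff now, so it is seated. Lifting clear and verifying.

```bash
python3 -m creep '[[[0,0,-0.1,0,0],[0,0,-0.2,0,0],[0,0,-0.2,0,0],[0.2,0,0,0,0],[0.2,0,0,0,0],[0.2,0,0,0,0],[0.1,0,0,0,0],[0,0,0,0,0]]]'
python3 - <<'E'
from h import *
a=[]
for n,uv in (("side",(320,180)),("top",(330,190))):
  for i in range(3):
    p=snapshot(n); f=p["frame"]; u,v=uv
    print(n,(near(p,"cap_top",proj(p,model(.602,-.1373,.415,0)["cap_top"])[0])or{}).get("uv"))
  a.append(cv2.resize(f[v-40:v+40,u-40:u+40,::-1],(400,400),interpolation=cv2.INTER_CUBIC))
cv2.imwrite("pics/c8.png",np.hstack(a))
E
```

```text
clock: 33.38
tool_pos: [0.695, -0.0965, 0.4387]
orientation: [-180.0, 0.0, 23.9]
force: [-0.8, -0.5, -1.1]
opening: 0.0007
gripper_force: 0.0
side [324.9, 176.7]
side [321.6, 175.6]
side [323.6, 176.2]
top [327.5, 193.1]
top [326.0, 197.0]
top [325.9, 193.9]
```

View pics/c8.png

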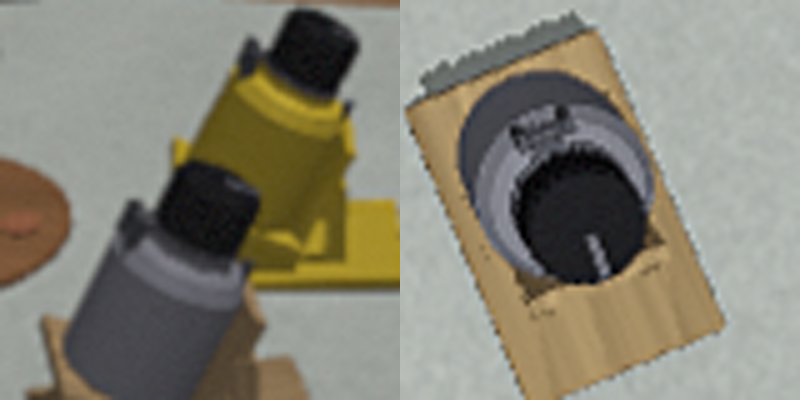

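```bash
python3 - <<'E'
from h import *
m=model(.602,-.1373,.415,0)
acc=[]
for i in range(4):
    p=snapshot("top"); c=proj(p,m["cap_top"])[0]; f=cv2.cvtColor(p["frame"],cv2.COLOR_RGB2GRAY).astype(float)
    acc.append(f)
f=np.mean(acc,0); v,u=np.mgrid[:400,:640]; k=np.hypot(u-c[0],v-c[1])<11
# ridge: bright pixels inside the dark cap disc
w=k&(f>70); x=np.c_[u[w],v[w]]; print(c,len(x),x.mean(0))
lx=cv2.fitLine(x.astype(np.float32),cv2.DIST_L2,0,.01,.01).ravel(); a=np.degrees(np.arctan2(lx[1],lx[0]))%180; print("ridge",a)
for t in(-.3,-.2,-.1,0,.1,.2,.3):
    q=m["M"].apply(np.array([[-.002*np.cos(t),-.002*np.sin(t),0],[-.024*np.cos(t),-.024*np.sin(t),0]]))+m["cap_top"]
    d=np.diff(proj(p,q),axis=0)[0]; print(t,np.degrees(np.arctan2(d[1],d[0])).round(1))
E
```

```text
[326.54278253 193.88953573] 16 [329.0625 200.25  ]
ridge 67.124146
-0.3 84.8
-0.2 78.8
-0.1 72.8
0 66.7
0.1 60.7
0.2 54.6
0.3 48.5
```

The ridge measures 67.1°, against 66.7° expected at home, so the cap is at its stop with the strap closed and the jar unturned. Handing in.

```bash
python3 -c "
from plant import workorder; print(workorder.close_job())"
```

```text
the job is handed in; nothing more can be done
None
```

The cap is swung down and screwed home to its stop, the jar shows no turn in its rest, the gripper is clear of everything and never went near the brush box, paint jar or mug, and the job is handed in at about 34 s (no verdict returned).

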